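# Cap a rack of specimen tubes in the ratchet lever press

### The arm

A 6-joint arm with a two-finger parallel gripper is mounted at the origin on the work surface. World frame = base frame: x ahead of the robot, y to its left, z up, the work surface at z = 0. Lengths are in m, angles in rad, forces in N, time in s.
With the tool pointing down it reaches from about 0.25 to 0.725 m from the base axis. Payload 9.7 kg.
Tool frame: the origin (TCP) lies midway between the tips of the shut fingers; the grasp point (between the pads) lies 19 mm behind it; z points along the fingers, y is the direction in which the jaws open and shut (so a half turn about z gives the same grasp; the last joint's range is limited). The gripper opens to 85 mm and grips with 20 to 120 N. Pads are 22 mm wide; open, the fingers measure 114 mm over their backs; the gripper's body (76 mm by 85 mm) begins 54 mm behind the grasp point. The pads swing forward as they close: fully open they stand 13 mm farther back than shut.
Start: joints at [1.178, 0.087, 0.176, 1.66, 0, 1.571], TCP at [0.211, 0.508, 0.231] pointing down, gripper open.
Joint ranges: [-3.13, 3.13], [-0.85, 1.81], [-1.15, 1.24], [-2.2, 2.28], [-1.44, 1.52], [-3.14, 3.14]. Speed limits (rad/s): [2.22, 2.22, 2.57, 3.14, 3.14, 3.14].

### API

Orientations are given as a unit quaternion [x, y, z, w].
In Python, from rig import telemetry, snapshot, workorder gives the robot as it stands.
- The arm moves only by the tool play_rows, never from a script. Its argument "steps" is a list of rows, each a list of 2 entries, a list of its own where there are three numbers: the shift along the tool's x, y, z in m, then the turn about the tool's z in rad. A call has 1 to 5 rows; each row shifts and turns the pose as measured when the row begins, along the tool's axes as they then stand; what a row does not reach is not made up. A row lasts 1/8 s, in which the tool goes at most 62.5 mm and 10.7 degrees, less where a joint would pass 70% of its speed; a pose out of reach is approached as far as the arm can. A call is refused whole if a number of a shift passes 0.0625 or a number of a turn 0.188, either way. A call with a gripper value outside its range is refused whole. "hand" is the opening, from -1 (shut) to 1 (fully open), so that 0 is half open, set as the call begins (left out, the last holds). The fingers move at their own pace and stop on an object; "grip_force" is the grip in N (left out, the last holds). Time passes only in rows, so rows that do not move let the fingers close. It gives the time, the measured TCP pose, the force and the opening at its end, in the units of the state.
- telemetry.observe(): the state, without advancing time (a new reading comes with each control period).
- snapshot(name): name is "side" or "top" or "wrist"; returns a dict with "image" (420x560x3 uint8, red, green, blue), "z_map" (420x560 float32, m along the optical axis (not along the pixel's ray), 0 where there is no reading), "fx", "fy", "cx", "cy" (pixels), "D" ([k1, k2, p1, p2, k3] as OpenCV has them; the pictures are not rectified), "R" (3x3) and "t" (3): a world point X has camera coordinates R X + t; the wrist camera has in their place "hand_eye" (4x4, takes a point from camera to tool coordinates, whose origin is the TCP and whose axes are the flange's). Camera axes: x right, y down, z forward; pixel columns grow to the right and rows downward; lengths in m; the calibration is good to about 2 mm. A picture is of the moment at which its call begins: read the wrist's pose just before it.
- workorder.job_done(): hands the job in, once; it reports no verdict.
The state is a dict: "time": time; "joint_positions": joint angles; "joint_velocities": joint speeds; "joint_efforts": joint torques, N m; "eef_pos": TCP position; "ee_rot": TCP orientation; "ft_force": force on the tool from outside, world axes, zero at the start; "moment": the same for the moment, N m; "width": finger opening in m.
Only numpy, scipy, OpenCV 4.12 (cv2) and the standard library are available. Lean on these libraries where they do the work, as an engineer would, in place of code of your own. Each camera call takes 0.05 s, during which the arm holds its last target. There are 200 camera calls.

### The job

Close the caps on the tube rack that stands in the capping press: press the thumb pad of the ratchet pawl down until the pawl stays clear of the teeth, then push the lever arm all the way down so that the cap mat is fully home, and leave it closed. Only press and push: do not force the arm against the engaged pawl, do not lift the arm or the rack, and leave everything else on the bench where it is.

Things in the scene. Friction and masses are not known exactly. Their poses are not given: they have to be found in the camera images.
- press: Capping press, a fixed clamshell lever press: base 230 x 190 mm, 18 mm high, two hinge cheeks at the rear, lever arm, rack nest. Origin on the bench under the hinge axis; z up; -x from hinge to operator's side, where the arm reaches out; +y the pawl's side. Base spans x -165..65, y -95..95 mm. Fixed parts end 149 mm up (ear beside the pawl, x 32..62, y 26..34); the raised arm stays under 260 mm.
- hinge (a point): Middle of the arm's hinge axis, 85 mm above the bench. The axis runs along the press's y; the arm turns about it. The arm's pressing plate (84 x 126 mm) lies 53 to 137 mm from the hinge.
- press_arm (a joint): Lever arm's angle in rad above fully down (0 = level, plate flat on the seated mat). Starts about 0.4 to 0.7. Friction holds it where it is left, also when down. Pawl engaged: it sinks at most one tooth (0.17 rad); raising is free. Pawl free: 1 to 3 N down on the grip moves it, up to 12 N over the last 0.15 rad, as the plate presses the mat home.
- grip_top (a point): Middle of the flat top face of the black hand grip at the arm's end: 200 mm along the arm from the hinge and 13 mm towards its upper side. Grip 85 mm long (160 to 245 mm from the hinge), 34 mm wide, 26 mm thick. The point's x axis points along the arm back to the hinge, z out of the grip's upper face.
- pawl (a joint): Ratchet pawl: 0 = engaged (it reads 0 to 0.12 at the start), its three teeth in those of the steel sector on the arm's hub; 0.42 rad = fully free. Over-centre spring: it resists the thumb with about 3 N (more if the arm is leant on) as far as 0.2 rad, then snaps over to 0.42 and stays there by itself.
- pawl_pad (a point): Middle of the top of the pawl's thumb pad, a ribbed dark steel plate 28 x 28 mm, 60 mm to the +y side of the press's middle plane, over the hinge. Its top is 147 to 152 mm above the bench when engaged (sloping up to 0.2 rad, higher towards the operator), 131 mm when free: press straight down. It turns about a pin along y, 48 mm behind (+x of) the pad and 14 mm lower.
- rack_mid (a point): Middle of the loose tube rack in the nest, 19 mm above its underside; rack 86 x 128 mm, 38 mm high, standing on the base plate between low fences, under the arm's pressing plate.
- cap_mat (a joint): Pale 96-cap mat lying on the rack's tubes, 78 x 120 x 4.4 mm: height in m by which it still stands proud; starts at about 0.006, 0 = fully home. The press drives it home (22 N); it stays where it is pressed to.
- specimen_jar: Bystander: white-capped specimen jar, 54 mm across, 62 mm high. Origin at the centre of its underside.
- marker: Bystander: marker pen lying flat, 125 mm long, 14 mm thick. Origin at the centre of its underside.
- label_roll: Bystander: roll of paper labels lying on its flat side, 84 mm across, 51 mm high. Origin at the centre of its underside.
- tip_box: Bystander: green pipette-tip box with clear lid, 87 x 124 x 60 mm. Origin at the centre of its underside.
- cryovial: Bystander: single small screw-cap tube standing upright, 13 mm across, 46 mm high. Origin at the centre of its underside.
- freezer_box: Bystander: square cardboard freezer box, 137 x 137 x 52 mm. Origin at the centre of its underside.
- scanner: Bystander: black hand-held barcode scanner lying on the bench, 200 mm long, 60 mm high. Origin at the centre of its underside.

How it is judged:
On the way, in this order (a step that is already met when the one before it is completed fails the run):
1. the pawl is pressed free of the teeth while the arm is still up (value of joint pawl above 0.33 rad and value of joint press_arm above 0.22 rad), for 0.2 s.
2. the arm is pushed all the way down and the cap mat is home (value of joint press_arm below 0.035 rad and value of joint cap_mat below 0.0015 m), for 0.2 s.
At the end, for the whole second after the job is handed in: The arm stands within 0.035 rad of fully down and at rest, the cap mat is within 1.5 mm of fully home, and the rack is still in the nest (within 8 mm of where it was) (all of step 2 and distance of rack_mid from where it was at the start of the episode below 0.008 m and velocity of joint press_arm between -0.05 and 0.05 rad/s); the robot touches nothing.
It fails at once if the press is forced with more than 40 N while the pawl is still in the teeth (value of joint pawl below 0.15 rad and contact force between the fingers and press above 40 N).
It fails at once if the arm is lifted, or forced past the teeth, with the pawl still engaged (value of joint pawl below 0.2 rad and distance of grip_top from where it was at the start of the episode above 0.055 m).
It fails at once if the arm is lifted above where it can have started (value of joint press_arm above 0.78 rad).
It fails at once if the rack is lifted or shifted out of the nest (distance of rack_mid from where it was at the start of the episode above 0.01 m).
It fails at once if something else on the bench is moved by more than 20 mm (distance of any of specimen_jar, marker, label_roll, tip_box, cryovial, freezer_box, scanner from where it was at the start of the episode above 0.02 m).
It also fails if it takes over 43 s, if anything falls off the work surface, if the arm or the gripper's body presses on something with over 40 N, if the wrist force passes 120 N, or if a joint passes its speed limit or range.

## Working session

There is one attempt and no reset: what is moved stays moved. The work goes in short steps, Python scripts to look and compute and a tool call to move; the robot and the scene stay as the last step left them, time stands still between calls to the robot, and variables do not carry over. Pictures are saved under pics/ and viewed, about 8 in all and at most 12, crops included, and the job is handed in when it is done.

Besides the shell and the picture viewer there is one more tool, called after "Call:" by a JSON object that holds its "api" and its "payload", one argument or row to a line. play_rows: Moves the arm, as the interface text tells. Its arguments: {"type":"object","properties":{"steps":{"type":"array","items":{"type":"array"}},"hand":{"type":"number"},"grip_force":{"type":"number"}},"required":["steps"]}

```bash
mkdir -p pics; ls
cat > h.py <<'E'
import numpy as np, cv2, pickle
from rig import telemetry, snapshot, workorder
def snap(n):
    s=snapshot(n); pickle.dump(s,open(f'{n}.pkl','wb')); return s
def save(n,im): cv2.imwrite(f'pics/{n}.png',cv2.cvtColor(im,cv2.COLOR_RGB2BGR))
def load(n): return pickle.load(open(f'{n}.pkl','rb'))
def pts(s):
    h,w=s['z_map'].shape
    u,v=np.meshgrid(np.arange(w),np.arange(h))
    K=np.array([[s['fx'],0,s['cx']],[0,s['fy'],s['cy']],[0,0,1]],float)
    q=cv2.undistortPoints(np.stack([u,v],-1).reshape(-1,1,2).astype(np.float64),K,np.array(s['D'],float)).reshape(h,w,2)
    z=s['z_map']; P=np.dstack([q[...,0]*z,q[...,1]*z,z])
    W=(P-np.array(s['t']).reshape(3))@np.array(s['R']); W[z==0]=np.nan
    return W
E
python3 - <<'E'
from h import *
o=telemetry.observe(); print(o)
a=snap('top');b=snap('side')
save('top',a['image']);save('side',b['image'])
E
```

```text
pics
{'time': 0.0, 'joint_positions': array([1.17798648e+00, 8.75038741e-02, 1.75117848e-01, 1.65983910e+00,
       2.91212707e-05, 1.57081528e+00]), 'joint_velocities': array([ 4.38561212e-04,  2.40413138e-04,  4.21940041e-05, -2.88539429e-04,
       -3.36392956e-04,  1.31671869e-03]), 'joint_efforts': array([-4.27056526e-03, -5.20393109e+01,  4.64804792e+01,  1.66038796e-02,
       -1.04305568e-04, -2.54801726e-06]), 'eef_pos': array([0.21042932, 0.50788389, 0.23055066]), 'ee_rot': array([ 1.95153891e-01,  9.80772373e-01, -6.97822986e-04, -1.53684951e-04]), 'ft_force': array([-0.24834353,  0.30050098, -0.09401319]), 'moment': array([-0.04674759,  0.05551058,  0.01103719]), 'width': 0.08565523004007483}
```

View pics/top.png

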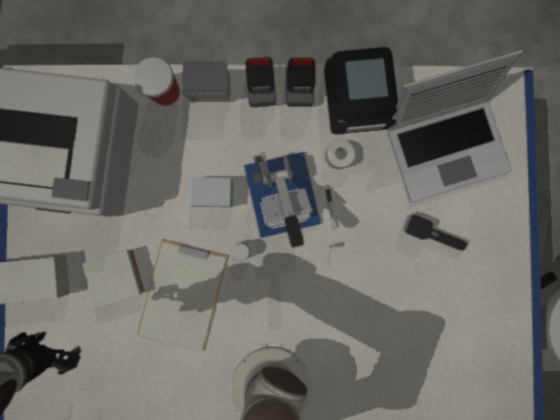

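View pics/side.png

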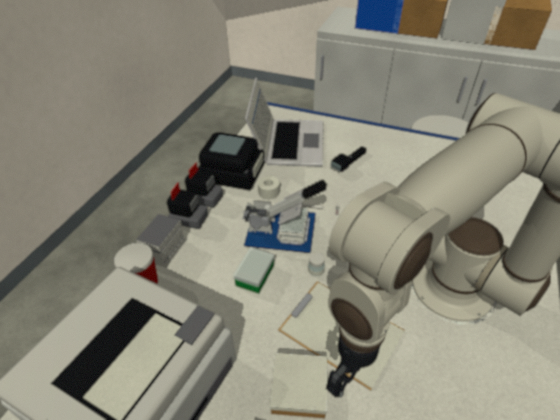

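The top view shows the blue press base at about (246-322, 152-237), the black grip at (294,231) and the pawl pad near (262,165). The specimen jar stands at (243,249). I'll measure these from the depth map and enlarge the crops.

Run:
```python
from h import *
for n,(x0,y0,x1,y1) in dict(top=(225,135,345,260),side=(215,160,345,265)).items():
    s=load(n);W=pts(s);im=s['image'].astype(int)
    c=s['image'][y0:y1,x0:x1];save(n+'c',cv2.resize(c,None,fx=5,fy=5,interpolation=cv2.INTER_CUBIC)[:600,:800])
    m=(im[...,2]>im[...,0]+35)&(abs(W[...,2]-.018)<.012)
    mm=np.zeros_like(m);mm[y0:y1,x0:x1]=1;m&=mm
    r=cv2.minAreaRect((W[m][:,:2]*1000).astype(np.float32));print(n,m.sum(),r,cv2.boxPoints(r).round().tolist(),np.median(W[m][:,2]))
    if n=='top':
        for p in [(262,156),(262,160),(262,165),(258,158),(266,168),(283,175),(290,222),(294,231),(296,240),(243,249)]: print(p,W[p[1],p[0]].round(4))
```

```text
top 956 ((586.204833984375, -34.46392822265625), (222.40591430664062, 183.47096252441406), 12.842848777770996) [[457.0, 30.0], [498.0, -149.0], [715.0, -99.0], [674.0, 80.0]] 0.017552980016515625
(262, 156) [0.7065 0.0264 0.    ]
(262, 160) [0.67   0.0223 0.1482]
(262, 165) [0.6627 0.0235 0.1049]
(258, 158) [0.6762 0.0333 0.1441]
(266, 168) [0.6542 0.0121 0.1045]
(283, 175) [ 0.6347 -0.0362  0.101 ]
(290, 222) [ 0.5014 -0.051   0.2052]
(294, 231) [ 0.4788 -0.0603  0.2215]
(296, 240) [ 0.4573 -0.0639  0.2428]
(243, 249) [0.4225 0.0799 0.0622]
side 872 ((583.635986328125, -29.67627716064453), (222.59471130371094, 181.77371215820312), 13.408608436584473) [[454.0, 33.0], [496.0, -144.0], [713.0, -92.0], [671.0, 85.0]] 0.018695962264524933
```

View pics/topc.png

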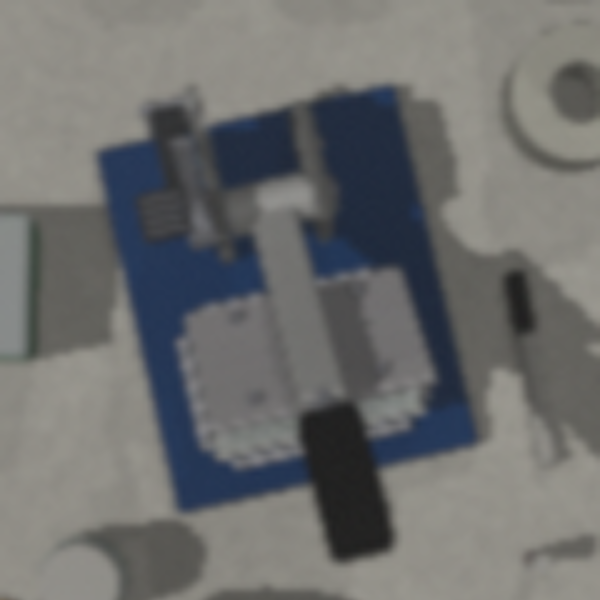

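The ribbed pad is at crop (162,216), which is full-image pixel (257.5,178). The grip's top middle is at crop (348,482), which is pixel (294.6,231.5).

Run:
```python
from h import *
th=np.radians(13.1);R=np.array([[np.cos(th),np.sin(th)],[-np.sin(th),np.cos(th)]])
C=np.array([.585,-.032]);O=C+R.T@[.05,0];print('O',O,'pad',O+R.T@[0,.06])
for n in ['top','side']:
    s=load(n);W=pts(s);P=W.reshape(-1,3);im=s['image'].reshape(-1,3).astype(int)
    L=np.c_[(P[:,:2]-O)@R.T,P[:,2]]
    m=(abs(L[:,0])<.03)&(abs(L[:,1]-.06)<.028)&(L[:,2]>.12)&(L[:,2]<.17)
    print(n,'pad');print(np.c_[L[m],im[m]][:,:4].round(3).tolist())
    m=(L[:,0]<-.1)&(L[:,0]>-.28)&(abs(L[:,1])<.035)&(L[:,2]>.13)&(im.max(1)<60)
    G=L[m];print('grip',m.sum(),G.min(0),G.max(0),np.median(G,0)); r=G-[0,0,.085]
    f=np.polyfit(G[:,0],G[:,2],1);print('slope',np.arctan(-f[0]), np.polyval(f,[-.14,-.16,-.18,-.2]), np.percentile(np.hypot(r[:,0],r[:,2]),[1,50,99]))
```

```text
O [ 0.6336988  -0.02066743] pad [0.62009972 0.03777112]
top pad
[[0.03, 0.049, 0.142, 51.0], [0.029, 0.046, 0.145, 57.0], [0.027, 0.049, 0.144, 50.0], [0.026, 0.046, 0.147, 53.0], [0.025, 0.044, 0.145, 64.0], [0.024, 0.05, 0.145, 49.0], [0.023, 0.047, 0.146, 52.0], [0.023, 0.044, 0.145, 62.0], [0.021, 0.05, 0.145, 48.0], [0.02, 0.048, 0.149, 51.0], [0.02, 0.045, 0.146, 58.0], [0.019, 0.051, 0.143, 48.0], [0.018, 0.048, 0.145, 49.0], [0.018, 0.046, 0.144, 55.0], [0.015, 0.049, 0.145, 53.0], [0.015, 0.046, 0.143, 54.0], [0.014, 0.044, 0.147, 61.0], [0.015, 0.06, 0.143, 53.0], [0.014, 0.058, 0.146, 57.0], [0.014, 0.055, 0.144, 59.0], [0.013, 0.052, 0.149, 60.0], [0.012, 0.05, 0.147, 63.0], [0.012, 0.047, 0.144, 62.0], [0.011, 0.044, 0.151, 60.0], [0.011, 0.042, 0.143, 69.0], [0.014, 0.069, 0.144, 48.0], [0.014, 0.066, 0.146, 57.0], [0.013, 0.063, 0.147, 62.0], [0.012, 0.061, 0.146, 67.0], [0.012, 0.058, 0.147, 69.0], [0.011, 0.055, 0.147, 69.0], [0.01, 0.053, 0.149, 68.0], [0.01, 0.05, 0.148, 67.0], [0.009, 0.048, 0.148, 63.0], [0.008, 0.045, 0.149, 61.0], [0.008, 0.042, 0.149, 68.0], [
[... 4143 characters left out ...]
 84.0], [0.01, 0.069, 0.151, 71.0], [0.007, 0.067, 0.149, 69.0], [0.005, 0.063, 0.146, 67.0], [0.0, 0.067, 0.15, 66.0], [-0.003, 0.068, 0.151, 69.0], [-0.005, 0.062, 0.146, 67.0], [-0.01, 0.067, 0.151, 67.0], [-0.012, 0.064, 0.148, 70.0], [0.011, 0.066, 0.143, 76.0], [0.007, 0.067, 0.144, 69.0], [0.004, 0.068, 0.146, 64.0], [-0.0, 0.07, 0.148, 61.0], [-0.003, 0.068, 0.147, 63.0], [-0.006, 0.066, 0.145, 62.0], [-0.01, 0.069, 0.148, 63.0], [-0.014, 0.074, 0.154, 71.0]]
grip 216 [-0.19571012 -0.01214673  0.18391022] [-0.12603144  0.01753924  0.24407354] [-0.16086692  0.01017154  0.21895788]
slope 0.6020886742460927 [0.20354497 0.21728912 0.23103327 0.24477742] [0.16851776 0.20896955 0.24626815]
```

The pad measures press-frame (0, 58) mm at z≈148 mm, which agrees with the given values. The arm is at about 0.62 rad. I'll shut the fingers and move above the pad.

Call:
{"api": "play_rows", "payload": {
  "steps": [
    [[-0.05,-0.025,0],0],
    [[-0.05,-0.025,0],0],
    [[-0.05,-0.025,0],0],
    [[-0.05,-0.025,0],0],
    [[-0.05,-0.025,0],0]
  ],
  "hand": -1
}}

```text
time: 0.72
eef_pos: [0.3962, 0.2933, 0.2281]
ee_rot: [0.191, 0.982, -0.002, -0.001]
ft_force: [-0.2, 1.3, 0.5]
width: 0.0001
```

Call:
{"api": "play_rows", "payload": {
  "steps": [
    [[-0.05,-0.025,0],0],
    [[-0.05,-0.025,0],0],
    [[-0.05,-0.025,0],0],
    [[-0.05,-0.025,0],0],
    [[-0.05,-0.025,0],0]
  ]
}}

```text
time: 1.35
eef_pos: [0.5854, 0.0751, 0.2271]
ee_rot: [0.192, 0.981, -0.002, -0.002]
ft_force: [-0.2, 1.2, 0.1]
width: -0.0003
```

```bash
cat >> h.py <<'E'
from scipy.spatial.transform import Rotation as Ro
def togo(x,y,z):
    o=telemetry.observe();d=np.array([x,y,z])-o['eef_pos']
    print(o['time'],o['eef_pos'].round(4),o['ft_force'].round(2),'w',round(o['width'],4),'togo tool',Ro.from_quat(o['ee_rot']).inv().apply(d).round(4),'z',Ro.from_quat(o['ee_rot']).as_matrix()[:,2].round(3))
E
python3 -c "
from h import *
togo(.6205,.036,.19)"
```

```text
1.35 [0.5854 0.0751 0.2271] [-0.19  1.23  0.12] w -0.0003 togo tool [-0.0473 -0.0228  0.0371] z [-0.004 -0.004 -1.   ]
```

Call:
{"api": "play_rows", "payload": {
  "steps": [
    [[-0.024,-0.011,0.01],0],
    [[-0.022,-0.011,0.017],0],
    [[0,0,0.01],0],
    [[0,0,0],0]
  ]
}}

```text
time: 1.85
eef_pos: [0.6215, 0.0328, 0.1852]
ee_rot: [0.194, 0.981, -0.003, -0.004]
ft_force: [0.5, 0.8, 0.0]
width: -0.0003
```

```bash
python3 -c "
from h import *
togo(.6205,.036,.16)
a=snap('top');b=snap('side')
s=cv2.resize(b['image'][160:265,215:345],None,fx=4,fy=4,interpolation=cv2.INTER_CUBIC)
w=cv2.resize(snap('wrist')['image'],(533,400))
t=np.zeros((max(420,400),520+270,3),np.uint8);t[:s.shape[0],:520]=s;t[:200,520:786]=cv2.resize(w,(266,200));save('a1',t)
"
```

```text
1.85 [0.6215 0.0328 0.1852] [0.53 0.78 0.04] w -0.0003 togo tool [0.002  0.0027 0.0252] z [-0.008 -0.004 -1.   ]
```

View pics/a1.png

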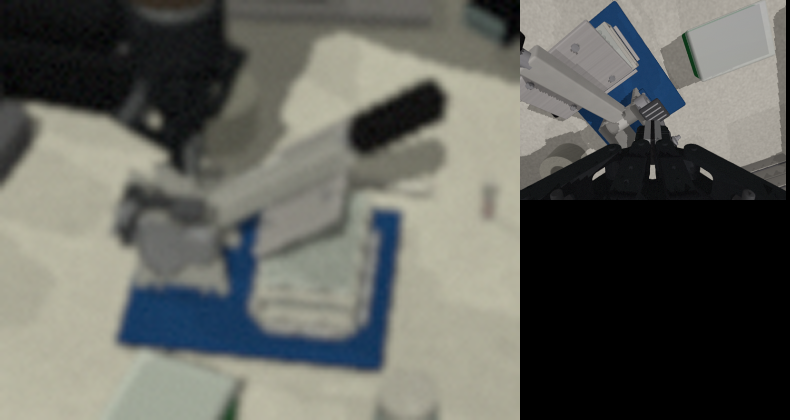

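The fingertips (inset 653,125) line up with the ribbed pad (inset 652,108), and the side view shows the hand clear of the arm. I'll go down in small steps and watch the force.

Call:
{"api": "play_rows", "payload": {
  "steps": [
    [[0.002,0.003,0.012],0],
    [[0,0,0.012],0],
    [[0,0,0.006],0],
    [[0,0,0.003],0]
  ]
}}

```text
time: 2.5
eef_pos: [0.6207, 0.0383, 0.153]
ee_rot: [0.192, 0.981, -0.002, -0.001]
ft_force: [0.7, -0.4, -0.8]
width: -0.0
```

Call:
{"api": "play_rows", "payload": {
  "steps": [
    [[0,0,0.003],0],
    [[0,0,0.003],0],
    [[0,0,0.003],0]
  ]
}}

```text
time: 2.88
eef_pos: [0.6208, 0.0382, 0.1439]
ee_rot: [0.192, 0.981, -0.002, -0.001]
ft_force: [-1.0, 0.7, 0.5]
width: 0.0001
```

Call:
{"api": "play_rows", "payload": {
  "steps": [
    [[0,0,0.003],0],
    [[0,0,0.002],0],
    [[0,0,0.002],0]
  ]
}}

```text
time: 3.25
eef_pos: [0.621, 0.038, 0.1364]
ee_rot: [0.192, 0.981, -0.002, -0.001]
ft_force: [0.3, 0.4, -0.8]
width: 0.0001
```

Call:
{"api": "play_rows", "payload": {
  "steps": [
    [[0,0,0.002],0],
    [[0,0,0.002],0],
    [[0,0,0.002],0]
  ]
}}

```text
time: 3.62
eef_pos: [0.6215, 0.0382, 0.1331]
ee_rot: [0.192, 0.981, -0.002, 0.001]
ft_force: [-6.2, -0.3, 15.2]
width: 0.0005
```

The force rose to 15 N at z=133 mm, close to the free stop at 131 mm. I'll lift off and check the pad height.

Call:
{"api": "play_rows", "payload": {
  "steps": [
    [[0,0,-0.02],0],
    [[0,0,-0.04],0],
    [[0.02,0.05,-0.03],0],
    [[0.02,0.05,0],0],
    [[0,0.04,0],0]
  ]
}}

```text
time: 4.25
eef_pos: [0.6374, 0.1842, 0.2268]
ee_rot: [0.195, 0.981, -0.001, 0.002]
ft_force: [-0.7, -0.1, -0.0]
width: 0.0001
```

Run:
```python
from h import *
togo(.6205,.036,.16)
th=np.radians(13.1);R=np.array([[np.cos(th),np.sin(th)],[-np.sin(th),np.cos(th)]]);O=np.array([.6337,-.0207])
for n in ['top','side']:
    s=snap(n);W=pts(s);P=W.reshape(-1,3);im=s['image'].reshape(-1,3).astype(int)
    L=np.c_[(P[:,:2]-O)@R.T,P[:,2]]
    m=(abs(L[:,0])<.010)&(abs(L[:,1]-.058)<.009)&(L[:,2]>.1)&(L[:,2]<.17)
    print(n,'pad',m.sum(),np.percentile(L[m][:,2],[10,50,90]).round(4))
    m=(L[:,0]<-.1)&(L[:,0]>-.28)&(abs(L[:,1])<.035)&(L[:,2]>.1)&(im.max(1)<60)
    G=L[m]
    if len(G):f=np.polyfit(G[:,0],G[:,2],1);print('grip',m.sum(),np.median(G,0),'slope',np.arctan(-f[0]))
a=load('top')['image'][135:260,225:345];b=load('side')['image'][160:265,215:345]
save('a2',np.hstack([cv2.resize(a,(380,400),interpolation=2),cv2.resize(b,(420,400),interpolation=2)]))
```

```text
4.25 [0.6374 0.1842 0.2268] [-0.72 -0.12 -0.03] w 0.0001 togo tool [-0.0407 -0.1433  0.0671] z [ 0.003 -0.002 -1.   ]
top pad 48 [0.1271 0.131  0.1332]
grip 355 [-0.15770076 -0.00253968  0.22277533] slope 0.5933446219715577
side pad 27 [0.1296 0.1317 0.1347]
grip 231 [-0.16212874  0.00991945  0.21842196] slope 0.5973376788879043
```

View pics/a2.png

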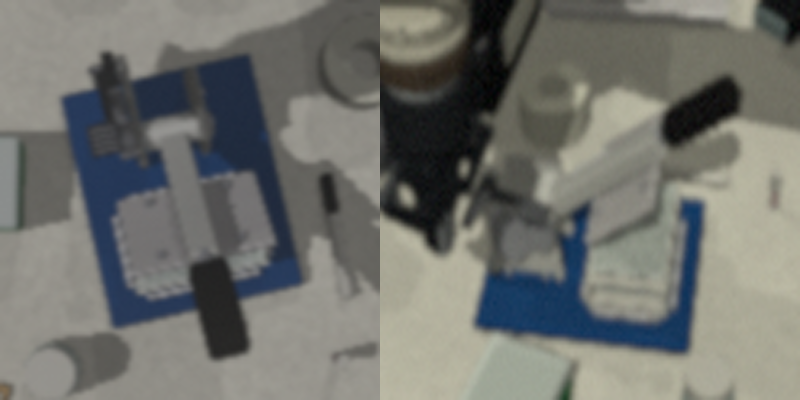

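The pad now reads 131 mm, so the pawl is free. The arm is still up at about 0.6 rad. Next I'll go over the grip.

Call:
{"api": "play_rows", "payload": {
  "steps": [
    [[0,0,-0.06],0],
    [[0.01,-0.05,-0.015],0],
    [[0.013,-0.06,0],0],
    [[0.013,-0.06,0],0],
    [[0.013,-0.06,0],0]
  ]
}}

```text
time: 4.97
eef_pos: [0.505, -0.0108, 0.2979]
ee_rot: [0.191, 0.982, -0.003, -0.002]
ft_force: [0.2, -1.7, -0.0]
width: 0.0
```

```bash
python3 -c "
from h import *
togo(.473,-.058,.25)"
```

```text
4.975 [ 0.505  -0.0108  0.2979] [ 0.17 -1.73 -0.01] w 0.0 togo tool [ 0.0119 -0.0554  0.0483] z [-0.005 -0.006 -1.   ]
```

Call:
{"api": "play_rows", "payload": {
  "steps": [
    [[0.012,-0.055,0.0],0],
    [[0,0,0.03],0],
    [[0,0,0.015],0],
    [[0,0,0],0]
  ]
}}

```text
time: 5.48
eef_pos: [0.4682, -0.0641, 0.254]
ee_rot: [0.195, 0.981, -0.004, 0.0]
ft_force: [-0.3, -0.1, 0.7]
width: 0.0001
```

Call:
{"api": "play_rows", "payload": {
  "steps": [
    [[0,0,0.008],0],
    [[0.002,-0.002,0.008],0],
    [[0.004,-0.003,0.008],0],
    [[0.004,-0.003,0.008],0]
  ]
}}

```text
time: 5.98
eef_pos: [0.4561, -0.068, 0.2218]
ee_rot: [0.194, 0.981, -0.004, 0.002]
ft_force: [-0.3, -0.7, 1.0]
width: 0.0004
```

```bash
python3 -c "
from h import *
togo(.439,-.066,.098)"
```

```text
5.975 [ 0.4561 -0.068   0.2218] [-0.25 -0.68  0.97] w 0.0004 togo tool [ 0.0171 -0.0039  0.1237] z [ 0.002 -0.008 -1.   ]
```

Call:
{"api": "play_rows", "payload": {
  "steps": [
    [[0.004,0,0.01],0],
    [[0.003,0,0.012],0],
    [[0.003,0,0.012],0],
    [[0.002,0,0.012],0],
    [[0.002,0,0.012],0]
  ]
}}

```text
time: 6.6
eef_pos: [0.4419, -0.0628, 0.1596]
ee_rot: [0.194, 0.981, -0.004, 0.001]
ft_force: [0.1, -0.5, 0.6]
width: 0.0
```

```bash
python3 -c "
from h import *
togo(.439,-.066,.098)"
```

```text
6.6 [ 0.4419 -0.0628  0.1596] [ 0.11 -0.51  0.56] w 0.0 togo tool [ 0.0017 -0.0036  0.0616] z [ 0.001 -0.008 -1.   ]
```

```bash
python3 -c "
from h import *
b=snap('side')['image'][140:280,200:360];a=snap('top')['image'][135:260,225:345]
save('a3',np.hstack([cv2.resize(a,(380,400),interpolation=2),cv2.resize(b,(420,368),interpolation=2)[[*range(368),*[367]*32]]]))"
```

```text
(no output)
```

View pics/a3.png

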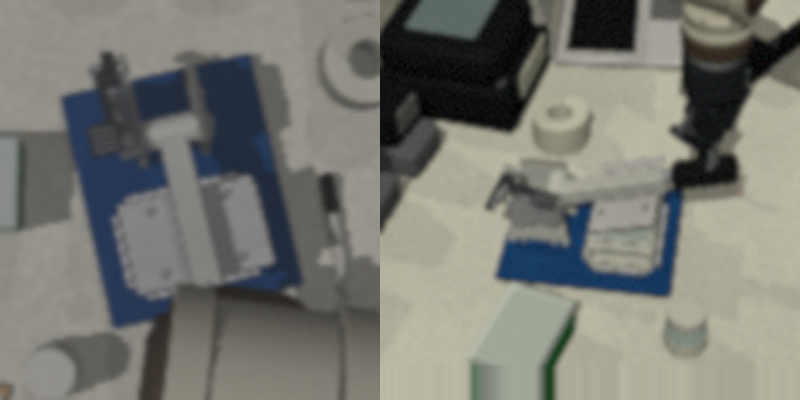

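The arm is going down, with the fingertips on the grip at right-panel (710,170). I'll continue.

Call:
{"api": "play_rows", "payload": {
  "steps": [
    [[0.001,-0.001,0.012],0],
    [[0.001,-0.001,0.012],0],
    [[0,-0.001,0.01],0],
    [[0,-0.001,0.008],0]
  ]
}}

```text
time: 7.2
eef_pos: [0.438, -0.066, 0.115]
ee_rot: [0.194, 0.981, -0.003, 0.001]
ft_force: [-2.6, 2.3, 8.2]
width: 0.0
```

Call:
{"api": "play_rows", "payload": {
  "steps": [
    [[0,0,0.006],0],
    [[0,0,0.005],0],
    [[0,0,0.004],0]
  ]
}}

```text
time: 7.58
eef_pos: [0.4368, -0.0663, 0.1002]
ee_rot: [0.194, 0.981, -0.004, 0.0]
ft_force: [-5.2, 0.9, 9.7]
width: -0.0001
```

Call:
{"api": "play_rows", "payload": {
  "steps": [
    [[0,0,0.003],0],
    [[0,0,0.003],0],
    [[0,0,0.003],0]
  ]
}}

```text
time: 7.95
eef_pos: [0.4368, -0.0663, 0.0979]
ee_rot: [0.194, 0.981, -0.003, 0.003]
ft_force: [-13.6, 2.6, 32.0]
width: 0.0001
```

Call:
{"api": "play_rows", "payload": {
  "steps": [
    [[0,0,0.003],0],
    [[0,0,0.003],0],
    [[0,0,0.003],0]
  ]
}}

```text
time: 8.32
eef_pos: [0.4368, -0.0663, 0.0979]
ee_rot: [0.194, 0.981, -0.003, 0.006]
ft_force: [-13.4, 2.9, 30.7]
width: 0.0004
```

The arm is at a hard stop at z=97.9 mm (98 expected) under 31 N. I'll hold briefly, retreat and check.

Call:
{"api": "play_rows", "payload": {
  "steps": [
    [[0,0,0.003],0],
    [[0,0,0.003],0],
    [[0,0,-0.01],0],
    [[0,0,-0.03],0],
    [[0,0,-0.05],0]
  ]
}}

```text
time: 8.95
eef_pos: [0.4339, -0.0656, 0.1871]
ee_rot: [0.194, 0.981, -0.003, 0.006]
ft_force: [0.9, 0.7, 1.0]
width: 0.0001
```

Call:
{"api": "play_rows", "payload": {
  "steps": [
    [[0.03,0.0,-0.05],0],
    [[0.04,0.03,-0.01],0],
    [[0.03,0.05,0],0],
    [[0.02,0.055,0],0],
    [[0,0.05,0],0]
  ]
}}

```text
time: 9.57
eef_pos: [0.3934, 0.1547, 0.2514]
ee_rot: [0.198, 0.98, -0.001, 0.011]
ft_force: [0.3, -0.2, 1.4]
width: 0.0002
```

Run:
```python
from h import *
togo(.439,-.066,.098)
th=np.radians(13.1);R=np.array([[np.cos(th),np.sin(th)],[-np.sin(th),np.cos(th)]]);O=np.array([.6337,-.0207])
for n in ['top','side']:
    s=snap(n);W=pts(s);P=W.reshape(-1,3);im=s['image'].reshape(-1,3).astype(int)
    L=np.c_[(P[:,:2]-O)@R.T,P[:,2]]
    m=(L[:,0]<-.165)&(L[:,0]>-.24)&(abs(L[:,1])<.012)&(L[:,2]>.085)&(L[:,2]<.2)
    G=L[m]
    if len(G):f=np.polyfit(G[:,0],G[:,2],1);print('grip',m.sum(),np.median(G,0),'slope',np.arctan(-f[0]))
a=load('top')['image'][135:260,225:345];b=load('side')['image'][140:280,200:360]
save('a4',np.hstack([cv2.resize(a,(380,400),interpolation=2),cv2.resize(b,(420,400),interpolation=2)]))
```

```text
9.575 [0.3934 0.1547 0.2514] [ 0.34 -0.21  1.45] w 0.0002 togo tool [-0.1243 -0.186   0.1557] z [ 0.021 -0.006 -1.   ]
grip 224 [-2.02841349e-01  9.77235366e-05  9.75415380e-02] slope 0.008990077621601459
grip 33 [-0.23000418  0.00469622  0.09895436] slope 0.2624079469388541
```

View pics/a4.png

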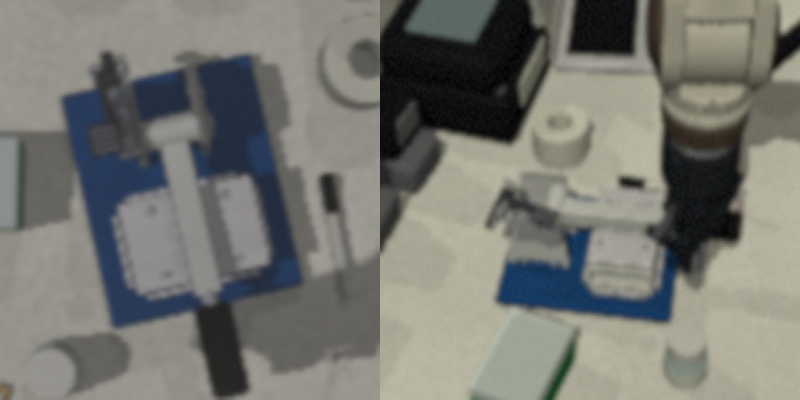

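The arm is level: grip top at 97.5 mm and slope about 0.01 rad. The rack and bystanders look unmoved and the robot is clear, so I'm handing in.

Call:
{"api": "play_rows", "payload": {
  "steps": [
    [[0,0,0],0],
    [[0,0,0],0]
  ]
}}

```text
time: 9.93
eef_pos: [0.3945, 0.1557, 0.2494]
ee_rot: [0.196, 0.981, -0.002, 0.009]
ft_force: [0.8, -0.1, 0.1]
width: 0.0001
```

```bash
python3 -c "
from h import *
print(workorder.job_done())"
```

```text
the job is handed in; nothing more can be done
None
```

The press is closed and the job is handed in, at about 10 s on the robot's clock.

- **Pawl:** I pressed the thumb pad straight down with shut fingers. With the fingers off it again, the pad stayed at about 131 mm, which is the free height. The arm was still up at about 0.6 rad then.
- **Arm:** I pushed the grip down along its arc to a hard stop, pressing with about 31 N, then moved the robot clear. The top camera afterwards put the grip top at 97.5 mm (98 mm is fully down) and the arm's slope at about 0.01 rad.
- **Disagreement:** the side camera gave a slope of 0.26 rad, but from only 33 points with the gripper blocking the grip. Its height reading, 99 mm, agrees with the top camera, so I disregarded that slope.
- **Not measured directly:** I inferred that the cap mat is home from the hard stop and the level arm. The rack and the nearby items looked unmoved in the pictures, but I did not measure them. The scanner and the freezer box were outside the final pictures.

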